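Home, lock and load the sample carousel

ROBOT

A 6-joint arm with a two-finger parallel gripper is mounted at the origin on a cart in front of the work surface, level with it; the furniture and walls round the work are solid. World frame = base frame: x ahead of the robot, y to its left, z up, the work surface at z = 0. Lengths are in mm, angles in rad, forces in N, time in s.
With the tool pointing down it reaches from about 350 to 950 mm from the base axis. Payload 17.4 kg.
Tool frame: the origin (TCP) lies midway between the tips of the shut fingers; the grasp point (between the pads) lies 19 mm behind it; z points along the fingers, y is the line along which they close (so a half turn about z gives the same grasp; the last joint's range is limited). The gripper opens to 93 mm and grips with 3 to 60 N. Pads are 15 mm wide; open, the fingers measure 128 mm over their backs; the gripper's body (75 mm by 188 mm) begins 65 mm behind the grasp point.
Start: joints at [-1.303, 0.116, 1.442, -0, 1.584, -0.038], TCP at [203.203, -643.693, 218.646] pointing down, gripper open.
Joint ranges: [-2.83, 2.83], [-0.83, 2.19], [0.07, 2.5], [-1.14, 4.28], [0.01, 3], [-2.97, 2.97]. Speed limits (rad/s): [1.89, 1.89, 2.22, 3.14, 3.14, 3.14].

INTERFACE

Orientations are given as a unit quaternion [x, y, z, w].
In Python, from plant import readout, viewer, robot gives the robot as it stands.
- The arm moves only by the tool jog_arm, never from a script. Its arguments are lists of equal length, an entry for each row: "claw": the opening, from 0 (shut) to 1 (fully open); "offset": the shift along the tool's x, y, z in mm, a list of three; "turn": the turn about the tool's z in rad. In form: {"claw": [claw, ...], "offset": [[dx, dy, dz], ...], "turn": [turn, ...]}. A call has exactly 10 rows; each row shifts and turns the commanded pose from where the row before left it, along the tool's axes as they then stand; what a row does not reach is not made up. A row lasts 1/10 s, in which the tool goes at most 50 mm and 8.59 degrees, less where a joint would pass 70% of its speed; a pose out of reach is approached as far as the arm can. A call with a gripper value outside its range is refused whole. The fingers move at their own pace and stop on an object; "newtons" is the grip in N (left out, the last holds). Time passes only in rows, so rows that do not move let the fingers close, or fill a call up. It gives the time, the measured TCP pose, the force, the opening and the grip force at its end, in the units of the state.
- readout.get_state(): the state, without advancing time (a new reading comes with each control period).
- viewer.read_camera(name): name is "side" or "top"; returns a dict with "frame" (400x640x3 uint8, red, green, blue), "intrinsics" (3x3 intrinsics, pixels), "D" ([k1, k2, p1, p2, k3] as OpenCV has them; the pictures are not rectified), "R" (3x3) and "t" (3): a world point X has camera coordinates R X + t. Camera axes: x right, y down, z forward; pixel columns grow to the right and rows downward; lengths in mm; the calibration is good to about 2 mm. A picture is of the moment at which its call begins. There is no depth.
- robot.hand_in(): hands the job in; it is judged then, once.
The state is a dict: "time_s": time; "q": joint angles; "dq": joint speeds; "tau": joint torques, N m; "tool_pos": TCP position; "eef_rot": TCP orientation; "wrist_force": force on the tool from outside, world axes, zero at the start; "wrist_torque": the same for the moment, N m; "opening": finger opening in mm; "gripper_force": force on a finger pad.
Only numpy, scipy, OpenCV 4.12 (cv2) and the standard library are available. Lean on these libraries where they do the work, as an engineer would, in place of code of your own. Each camera call takes 0.05 s, during which the arm holds its last target. There are 200 camera calls.

TASK

Bring the covered sample carousel to its home position and load it: turn the black knob clockwise by feel until the carousel drops into its home notch, then push the red lock pin fully home without forcing it. With the carousel locked, take the amber vial from the rack and lower it gently, upright, through the load port until it stands on the bottom of its pocket. Leave the other vial in the rack alone.

Things in the scene. Friction and masses are not known exactly. Their poses are not given: they have to be found in the camera images.
- carousel_box: the covered sample carousel: a white box 220 x 220 mm with an aluminium lid, its top 95 mm above the bench; fixed. Origin at the centre of its underside, z up, x from the load port towards the knob. Inside turns a carousel with ten equal pockets 36 degrees apart. Port, knob axis and lock pin keep their places in this frame
- knob_axis (a point): point on the axis of the black fluted round knob on the lid, at half its height, fixed to carousel_box at (0, 0, 129) mm; z is the axis. The knob is 44 mm across, 32 mm tall (113 to 145 mm above the bench) and turns the carousel without end, with an even drag of 0.1 to 0.2 N m; nothing on it shows its angle. Home lies 0.6 to 1.35 rad (35 to 77 degrees) clockwise, seen from above, from the start
- knob_top (a point): centre of the knob's top face, fixed to carousel_box at (0, 0, 145) mm. The home notch is hidden under the lid; a sprung ball drops into it. Within about 0.1 rad of home the drag falls away and the knob is pulled on towards home, by 0.3 to 0.5 N m just before it; turned past home it resists by as much, and 0.1 rad on it is out of the notch again. Let go within 0.04 rad of home it settles there
- lock_button (a point): centre of the top of the red round button of the lock pin, 26 mm across, at (70, -70) mm in the frame of carousel_box; 127 mm above the bench when up, 117 mm when home. It is pushed straight down
- lock_pin (a joint): travel of the lock pin: 0 up (at the start), 0.010 m fully home. It needs about 3 N to move, ends on a slightly soft stop and stays where it is left. Unless the carousel is home the pin strikes it after about 3 mm and goes no further; pressing it with more than 25 N would bend it
- load_port (a point): centre of the round load port in the lid, at lid height (95 mm), at (-68, 0) mm in the frame of carousel_box; bore 31 mm, black rim. When the carousel is home a pocket of 31 mm bore stands right under it, its floor 40 mm below this point
- vial_block: blue vial block, 137 x 69 mm, 48 mm tall, fixed, eight square cells (2 x 4) of 34 mm pitch, floor 7 mm above the bench. Origin at the centre of its underside, y along the long side
- amber_vial: screw vial with brown contents and a white cap, to be loaded: 81 mm tall, body 27 mm and cap (top 14 mm) 29 mm in diameter, 34 g; stands in an end cell of the rack and rises 40 mm above it. Origin at the centre of its underside, z up
- blue_vial: the like vial without brown contents (clear, bluish) in the rack's other end; stays there. Origin at the centre of its underside
- cap_press: hand press with a ball lever at the right front of the bench, fixed, 376 mm tall, about 170 x 124 mm; only to be kept clear of. Origin at the centre of its underside

How it is judged (in metres and radians):
On the way, in this order (a step that is already met when the one before it is completed fails the run):
1. with the amber vial still in the rack, the lock pin is pushed fully home, which it can be only with the carousel in its home notch (value of joint lock_pin above 0.0085 m and z of amber_vial in the frame of vial_block below 0.03 m), for 0.2 s.
2. the amber vial stands in the pocket under the load port (horizontal distance between amber_vial and load_port below 0.006 m and z of amber_vial in the frame of load_port below -0.036 m), for 0.2 s.
At the end, for the whole second after the job is handed in: The lock pin is home (pushed in more than 8.5 of 10 mm); the amber vial stands still and upright (within 7 degrees) on the floor of the pocket under the load port, its axis within 6 mm of the port's and its foot at least 36 mm below the lid (all of step 2 and value of joint lock_pin above 0.0085 m and angle between amber_vial's own z axis and vertical below 0.12 rad and linear speed of amber_vial below 0.02 m/s); the robot touches nothing.
It fails at once if the lock pin is forced: pressed with more than 25 N (contact force between any of the fingers, the arm and lock_pin above 25 N).
It fails at once if the amber vial is rammed into or dropped on the carousel (more than 20 N) (contact force between amber_vial and carousel_box above 20 N).
It fails at once if the other vial is grasped or knocked (touched with more than 10 N) (contact force between any of the fingers, the arm and blue_vial above 10 N).
It also fails if it takes over 70 s, if anything falls off the work surface, if the arm or the gripper's body presses on something with over 40 N, if the wrist force passes 120 N, or if a joint passes its speed limit or range.

## Working session

There is one attempt and no reset: what is moved stays moved. The work goes in short steps, Python scripts to look and compute and a tool call to move; the robot and the scene stay as the last step left them, time stands still between calls to the robot, and variables do not carry over. Pictures are saved under pics/ and viewed, at most 10 in all, crops included, and the job is handed in when it is done.

Besides the shell and the picture viewer there is one more tool, called as name([rows], argument=value, ...), one row to a line, values as JSON. jog_arm: Moves the arm, as the interface text tells. Its arguments: {"type":"object","properties":{"claw":{"type":"array"},"offset":{"type":"array"},"turn":{"type":"array"},"newtons":{"type":"number"}},"required":["claw","offset","turn"]}

```bash
mkdir -p pics
python3 - <<'E'
from plant import readout, viewer
import cv2
print(readout.get_state())
for n in("top","side"):
    d=viewer.read_camera(n); cv2.imwrite(f"pics/{n}0.png",d["frame"][:,:,::-1]); print(n,d["intrinsics"],d["D"],d["R"],d["t"])
E
```

```text
{'time_s': 0.0, 'q': array([-1.30279570e+00,  1.16469036e-01,  1.44227968e+00, -2.60574316e-05,
        1.58394155e+00, -3.77819512e-02]), 'dq': array([ 0.0012405 ,  0.00092125,  0.00139877, -0.00055272,  0.00015772,
        0.00037891]), 'tau': array([ 3.98076882e-04, -7.21268892e+01, -6.22605586e+01,  7.80431461e-02,
        2.37572193e-02, -9.90042463e-05]), 'tool_pos': array([ 203.14568291, -643.50137622,  217.90764359]), 'eef_rot': array([ 9.88334753e-01,  1.52296144e-01, -7.59744355e-05, -5.43675122e-04]), 'wrist_force': array([-1.08844727, -0.22646472, -0.07673532]), 'wrist_torque': array([-0.05039865, -0.00476771, -0.05257191]), 'gripper_force': 0.0, 'opening': 92.95536387976301}
top [[394.98401722   0.         322.21218363]
 [  0.         394.98401722 197.64481825]
 [  0.           0.           1.        ]] [-0.0463467  0.         0.         0.         0.       ] [[-0.01261729 -0.99971211 -0.02040849]
 [-0.99563904  0.01444735 -0.09216384]
 [ 0.09243215  0.01915663 -0.99553469]] [-136.77540511  584.12150288 1194.53511115]
side [[481.73786545   0.         313.91662192]
 [  0.         481.73786545 201.50933713]
 [  0.           0.           1.        ]] [-0.10380516  0.          0.          0.          0.        ] [[-0.99671986 -0.08055351 -0.00778821]
 [-0.04980128  0.68635985 -0.72555495]
 [ 0.06379151 -0.72278717 -0.68812016]] [ 546.58390107  214.37560912 1010.06203005]
```

View pics/top0.png

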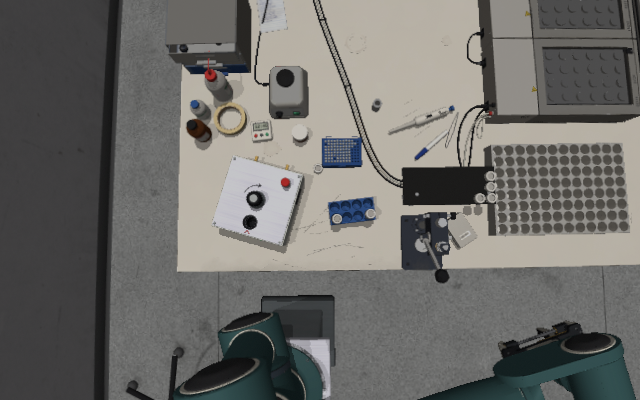

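View pics/side0.png

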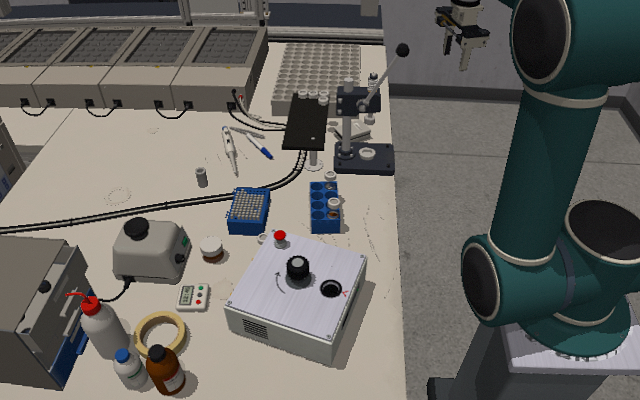

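Top: knob ≈(256,199), port ≈(250,222), red button ≈(286,183), vials ≈(337,218) and (370,213) in the rack (352,211). Side: knob ≈(298,266), button (280,236), port (331,289), vials (333,203) and (330,176). I'll zoom in.

Run:
```python
import cv2,numpy as np
t=cv2.imread("pics/top0.png");s=cv2.imread("pics/side0.png")
a=cv2.resize(t[150:250,205:305],(400,400),interpolation=cv2.INTER_CUBIC)   # x4
b=cv2.resize(t[185:235,320:390],(400,286),interpolation=cv2.INTER_CUBIC)
c=cv2.resize(s[160:240,290:350],(300,400),interpolation=cv2.INTER_CUBIC)  # x5
d=cv2.resize(s[225:325,255:355],(300,300),interpolation=cv2.INTER_CUBIC) #x3
im=np.zeros((600,800,3),np.uint8); 
im[:400,:400]=a; im[:286,400:]=b; im[300:600,400:700]=d
cv2.imwrite("pics/z1.png",im); cv2.imwrite("pics/z2.png",c)
```

```text
(no output)
```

View pics/z1.png

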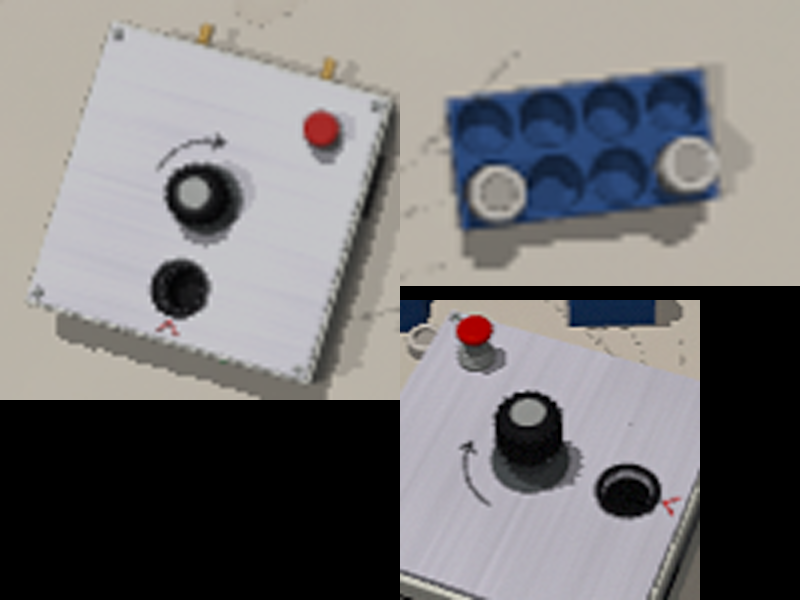

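View pics/z2.png

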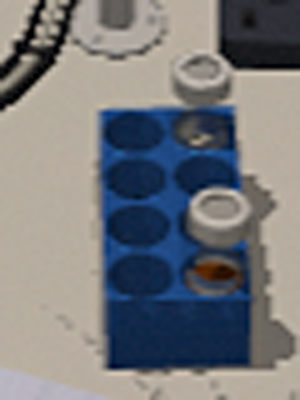

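Near vial in the side view (cap (333,202), brown body below) is the amber one; it is the left vial (337,218) in the top view.

```bash
cat > h.py <<'E'
import cv2,numpy as np
from scipy.optimize import least_squares
C={}
C["top"]=(np.array([[394.98401722,0,322.21218363],[0,394.98401722,197.64481825],[0,0,1]]),np.array([-0.0463467,0,0,0,0]),
 np.array([[-0.01261729,-0.99971211,-0.02040849],[-0.99563904,0.01444735,-0.09216384],[0.09243215,0.01915663,-0.99553469]]),np.array([-136.77540511,584.12150288,1194.53511115]))
C["side"]=(np.array([[481.73786545,0,313.91662192],[0,481.73786545,201.50933713],[0,0,1]]),np.array([-0.10380516,0,0,0,0]),
 np.array([[-0.99671986,-0.08055351,-0.00778821],[-0.04980128,0.68635985,-0.72555495],[0.06379151,-0.72278717,-0.68812016]]),np.array([546.58390107,214.37560912,1010.06203005]))
def onplane(n,uv,z):
    K,D,R,t=C[n]; p=cv2.undistortPoints(np.array([[uv]],float),K,D)[0,0]
    d=R.T@np.array([p[0],p[1],1]); c=-R.T@t; return c+d*(z-c[2])/d[2]
def proj(n,X):
    K,D,R,t=C[n]; return cv2.projectPoints(np.array([X],float),cv2.Rodrigues(R)[0],t,K,D)[0][0,0]
def blob(im,box,fn,k=4):
    x0,y0,x1,y1=box; c=cv2.resize(im[y0:y1,x0:x1],None,fx=k,fy=k,interpolation=cv2.INTER_CUBIC)
    m=fn(cv2.cvtColor(c,cv2.COLOR_BGR2HSV).astype(int)).astype(np.uint8)
    cs=cv2.findContours(m,cv2.RETR_EXTERNAL,cv2.CHAIN_APPROX_NONE)[0]; cs=max(cs,key=cv2.contourArea)
    (cx,cy),ax,an=cv2.fitEllipse(cv2.convexHull(cs)); f=lambda v,o:(v+.5)/k-.5+o
    return (f(cx,x0),f(cy,y0)),np.round(np.array(ax)/k,1),cs,f
E
python3 - <<'E'
from h import *
im={n:cv2.imread(f"pics/{n}0.png") for n in C}
red=lambda h:((h[...,0]<8)|(h[...,0]>172))&(h[...,1]>130)
blk=lambda h:h[...,2]<75
gry=lambda h:(h[...,2]>110)&(h[...,1]<60)
wht=lambda h:(h[...,2]>120)&(h[...,1]<70)
for nm,z,fn,bt,bs in [("button",127,red,(278,175,295,192),(270,225,290,245)),("knobtop",145,gry,(248,193,258,204),(289,254,306,268)),
  ("port",95,blk,(239,212,261,232),(318,277,344,300)),("amber",88,wht,(329,211,344,225),(325,195,342,211)),("blue",88,wht,(364,205,377,221),(322,169,338,182))]:
  for n,b in(("top",bt),("side",bs)):
    uv,ax,_,_=blob(im[n],b,fn); print(nm,n,np.round(uv,2),ax,onplane(n,uv,z).round(1))
lid=lambda h:(h[...,2]>150)&(h[...,1]<40)
_,_,cs,f=blob(im["top"],(205,145,310,255),lid)
q=cv2.minAreaRect(cs);box=cv2.boxPoints(q)
P=[onplane("top",(f(x,205),f(y,145)),95)[:2] for x,y in box]; P=np.array(P);print(P.round(1),P.mean(0).round(1))
E=np.roll(P,-1,0)-P; print(np.linalg.norm(E,axis=1).round(1),np.degrees(np.arctan2(E[:,1],E[:,0])).round(2))
blu=lambda h:(h[...,0]>95)&(h[...,0]<125)&(h[...,1]>110)
_,_,cs,f=blob(im["top"],(322,188,384,235),blu); box=cv2.boxPoints(cv2.minAreaRect(cs))
P=np.array([onplane("top",(f(x,322),f(y,188)),48)[:2] for x,y in box]);E=np.roll(P,-1,0)-P; print("rack",P.round(1),P.mean(0),np.linalg.norm(E,axis=1).round(1),np.degrees(np.arctan2(E[:,1],E[:,0])).round(2))
E
```

```text
button top [284.85 181.96] [8.3 8.5] [619.2 -40.8 127. ]
button side [279.3  234.78] [10.2 11.7] [621.3 -33.6 127. ]
knobtop top [252.91 197.73] [7.4 7.5] [573.7  47.  145. ]
knobtop side [297.17 262.02] [ 8.7 11.3] [575.1  49.7 145. ]
port top [249.4  221.88] [14.  14.2] [508.   66.9  95. ]
port side [330.58 288.23] [17.8 21.7] [509.8  69.1  95. ]
amber top [336.66 218.19] [9.6 9.9] [ 515.7 -187.2   88. ]
amber side [333.57 201.28] [ 8.6 12.6] [ 516.8 -182.6   88. ]
blue top [377.73 212.34] [16.1 24.6] [ 531.1 -307.2   88. ]
blue side [328.58 175.46] [15.6 21.1] [ 533.7 -273.7   88. ]
[[ 739.7  202.7]
 [ 733.6 -110.1]
 [ 412.3 -107. ]
 [ 415.2  197.9]] [575.2  45.9]
[312.9 321.3 304.9 324.5] [-91.11 179.45  89.46   0.86]
rack [[ 565.8 -161.9]
 [ 580.5 -296.1]
 [ 512.8 -302.8]
 [ 498.1 -169.3]] [ 539.29879473 -232.52783853] [135.   68.  134.3  68.1] [ -83.73 -174.33   96.28    6.25]
```

jog_arm([
  [0,0,-40],
  [0,0,-40],
  [0,0,-40],
  [0,0,-40],
  [0,0,-40],
  [0,0,-40],
  [31.2,-30.4,0],
  [31.2,-30.4,0],
  [31.2,-30.4,0],
  [31.2,-30.4,0],
], claw=[1,1,1,1,1,1,1,1,1,1], turn=[0,0,0,0,0,0,0,0,0,0], newtons=50)

```text
time_s: 1.1
tool_pos: [286.1, -488.7, 458.2]
eef_rot: [0.988, 0.152, -0.0, -0.0]
wrist_force: [0.7, 1.1, 0.9]
opening: 93.1
gripper_force: 0.0
```

jog_arm([
  [31.2,-30.4,0],
  [31.2,-30.4,0],
  [31.2,-30.4,0],
  [31.2,-30.4,0],
  [31.2,-30.4,0],
  [31.2,-30.4,0],
  [31.2,-30.4,0],
  [31.2,-30.4,0],
  [31.2,-30.4,0],
  [31.2,-30.4,0],
], claw=[1,1,1,1,1,1,1,1,1,1], turn=[0,0,0,0,0,0,0,0,0,0])

```text
time_s: 2.1
tool_pos: [492.0, -104.5, 458.5]
eef_rot: [0.988, 0.152, 0.0, 0.0]
wrist_force: [0.6, 0.2, 0.7]
opening: 93.1
gripper_force: 0.0
```

jog_arm([
  [31.2,-30.4,0],
  [31.2,-30.4,0],
  [31.2,-30.4,0],
  [31.2,-30.4,0],
  [0,0,40],
  [0,0,40],
  [0,0,40],
  [0,0,40],
  [0,0,40],
  [0,0,40],
], claw=[1,1,1,1,1,1,1,1,1,1], turn=[0,0,0,0,-0.12,-0.12,-0.12,-0.12,-0.12,-0.1])

```text
time_s: 3.1
tool_pos: [573.6, 47.2, 216.8]
eef_rot: [0.875, 0.484, -0.0, -0.0]
wrist_force: [0.6, 0.8, -0.1]
opening: 93.3
gripper_force: 0.0
```

jog_arm([
  [1.3,0,35],
  [0,0,35],
  [0,0,20],
  [0,0,10],
  [0,0,0],
  [0,0,0],
  [0,0,0],
  [0,0,0],
  [0,0,0],
  [0,0,0],
], claw=[1,1,1,1,0.6,0.55,0,0,0,0], turn=[0,0,0,0,0,0,0,0,0,0], newtons=50)

```text
time_s: 4.1
tool_pos: [574.8, 48.3, 119.0]
eef_rot: [0.876, 0.482, 0.0, 0.0]
wrist_force: [1.0, -0.4, -0.4]
opening: 49.6
gripper_force: 0.0
```

```bash
cat > st.py <<'E'
from plant import readout
import numpy as np
s=readout.get_state(); e=s["eef_rot"]
print("t",round(s["time_s"],2),"pos",s["tool_pos"].round(2),"yaw",round(2*np.arctan2(e[1],e[0]),4),"F",s["wrist_force"].round(2),"M",s["wrist_torque"].round(3),"open",round(s["opening"],2),"grip",round(s["gripper_force"],1))
E
python3 st.py
```

```text
t 4.1 pos [574.81  48.27 119.01] yaw 1.0058 F [ 1.05 -0.45 -0.42] M [ 0.044 -0.063 -0.01 ] open 49.56 grip 0.0
```

jog_arm([
  [0,0,0],
  [0,0,0],
  [0,0,0],
  [0,0,0],
  [0,0,0],
  [0,0,0],
  [0,0,0],
  [0,0,0],
  [0,0,0],
  [0,0,0],
], claw=[0,0,0,0,0,0,0,0,0,0], turn=[0,0,0,0,0,0.05,0.05,0.05,0.05,0])

```text
time_s: 5.1
tool_pos: [575.3, 47.9, 118.9]
eef_rot: [0.92, 0.391, 0.001, 0.001]
wrist_force: [5.7, -3.4, -1.3]
opening: 43.4
gripper_force: 50.0
```

```bash
python3 st.py
```

```text
t 5.1 pos [575.33  47.91 118.9 ] yaw 0.8035 F [ 5.72 -3.44 -1.27] M [-0.383 -0.785 -0.152] open 43.44 grip 50.0
```

jog_arm([
  [0.1,0.6,0],
  [0,0,0],
  [0,0,0],
  [0,0,0],
  [0,0,0],
  [0,0,0],
  [0,0,0],
  [0,0,0],
  [0,0,0],
  [0,0,0],
], claw=[0,0,0,0,0,0,0,0,0,0], turn=[0.03,0.03,0.03,0.03,0.03,0.03,0.03,0.03,0.03,0.03])

```text
time_s: 6.1
tool_pos: [575.3, 47.9, 118.9]
eef_rot: [0.968, 0.249, 0.0, 0.0]
wrist_force: [0.7, 0.1, 1.9]
opening: 43.6
gripper_force: 50.0
```

```bash
python3 st.py
```

```text
t 6.1 pos [575.29  47.91 118.85] yaw 0.5039 F [0.68 0.1  1.86] M [-0.153 -0.101  0.242] open 43.6 grip 50.0
```

jog_arm([
  [0,0,0],
  [0,0,0],
  [0,0,0],
  [0,0,0],
  [0,0,0],
  [0,0,0],
  [0,0,0],
  [0,0,0],
  [0,0,0],
  [0,0,0],
], claw=[0,0,0,0,0,0,0,0,0,0], turn=[0.007,0.007,0.007,0.007,0.007,0.007,0.007,0.007,0.007,0.007])

```text
time_s: 7.1
tool_pos: [575.3, 47.9, 118.9]
eef_rot: [0.976, 0.216, 0.0, 0.0]
wrist_force: [0.1, -2.0, 5.1]
opening: 43.2
gripper_force: 50.0
```

```bash
python3 st.py
```

```text
t 7.1 pos [575.31  47.95 118.87] yaw 0.4353 F [ 0.13 -1.98  5.09] M [-0.159 -0.031  0.221] open 43.18 grip 50.0
```

jog_arm([
  [0,0,0],
  [0,0,0],
  [0,0,0],
  [0,0,0],
  [0,0,0],
  [0,0,0],
  [0,0,0],
  [0,0,0],
  [0,0,0],
  [0,0,0],
], claw=[0,0,0,0,0,0,0,0,0,0], turn=[0.007,0.007,0.007,0.007,0.007,0.007,0.007,0.007,0.007,0.007])

```text
time_s: 8.1
tool_pos: [575.3, 48.0, 118.9]
eef_rot: [0.983, 0.182, 0.0, 0.0]
wrist_force: [1.1, -0.9, 5.3]
opening: 43.5
gripper_force: 50.0
```

```bash
python3 st.py
```

```text
t 8.1 pos [575.31  47.96 118.85] yaw 0.3653 F [ 1.12 -0.93  5.33] M [-0.144 -0.043  0.24 ] open 43.49 grip 50.0
```

Steady drag of ~0.23 N m; continuing.

jog_arm([
  [0,0,0],
  [0,0,0],
  [0,0,0],
  [0,0,0],
  [0,0,0],
  [0,0,0],
  [0,0,0],
  [0,0,0],
  [0,0,0],
  [0,0,0],
], claw=[0,0,0,0,0,0,0,0,0,0], turn=[0.007,0.007,0.007,0.007,0.007,0.007,0.007,0.007,0.007,0.007])

```text
time_s: 9.1
tool_pos: [575.3, 48.0, 118.9]
eef_rot: [0.989, 0.147, 0.0, 0.0]
wrist_force: [1.0, -1.5, 4.2]
opening: 43.2
gripper_force: 50.0
```

```bash
python3 st.py
```

```text
t 9.1 pos [575.31  47.96 118.87] yaw 0.2953 F [ 0.96 -1.49  4.21] M [-0.169  0.011  0.271] open 43.21 grip 50.0
```

jog_arm([
  [0,0,0],
  [0,0,0],
  [0,0,0],
  [0,0,0],
  [0,0,0],
  [0,0,0],
  [0,0,0],
  [0,0,0],
  [0,0,0],
  [0,0,0],
], claw=[0,0,0,0,0,0,0,0,0,0], turn=[0.007,0.007,0.007,0.007,0.007,0.007,0.007,0.007,0.007,0.007])

```text
time_s: 10.1
tool_pos: [575.3, 48.0, 118.8]
eef_rot: [0.994, 0.112, 0.0, 0.0]
wrist_force: [-0.2, -1.2, 5.1]
opening: 43.3
gripper_force: 50.0
```

```bash
python3 st.py
```

```text
t 10.1 pos [575.29  47.98 118.85] yaw 0.2253 F [-0.15 -1.2   5.06] M [-0.116  0.03   0.256] open 43.34 grip 50.0
```

jog_arm([
  [0,0,0],
  [0,0,0],
  [0,0,0],
  [0,0,0],
  [0,0,0],
  [0,0,0],
  [0,0,0],
  [0,0,0],
  [0,0,0],
  [0,0,0],
], claw=[0,0,0,0,0,0,0,0,0,0], turn=[0.007,0.007,0.007,0.007,0.007,0.007,0.007,0.007,0.007,0.007])

```text
time_s: 11.1
tool_pos: [575.3, 48.0, 118.9]
eef_rot: [0.997, 0.078, 0.0, 0.0]
wrist_force: [-0.2, -0.4, 5.1]
opening: 43.0
gripper_force: 50.0
```

```bash
python3 st.py
```

```text
t 11.1 pos [575.29  47.98 118.88] yaw 0.1553 F [-0.21 -0.42  5.12] M [-0.084  0.036  0.236] open 43.04 grip 50.0
```

jog_arm([
  [0,0,0],
  [0,0,0],
  [0,0,0],
  [0,0,0],
  [0,0,0],
  [0,0,0],
  [0,0,0],
  [0,0,0],
  [0,0,0],
  [0,0,0],
], claw=[0,0,0,0,0,0,0,0,0,0], turn=[0.007,0.007,0.007,0.007,0.007,0.007,0.007,0.007,0.007,0.007])

```text
time_s: 12.1
tool_pos: [575.3, 48.0, 118.9]
eef_rot: [0.999, 0.043, 0.0, -0.0]
wrist_force: [0.0, -0.9, 5.7]
opening: 43.5
gripper_force: 50.0
```

```bash
python3 st.py
```

```text
t 12.1 pos [575.29  47.96 118.85] yaw 0.0853 F [ 0.03 -0.94  5.68] M [-0.16   0.043  0.264] open 43.49 grip 50.0
```

jog_arm([
  [0,0,0],
  [0,0,0],
  [0,0,0],
  [0,0,0],
  [0,0,0],
  [0,0,0],
  [0,0,0],
  [0,0,0],
  [0,0,0],
  [0,0,0],
], claw=[0,0,0,0,0,0,0,0,0,0], turn=[0.007,0.007,0.007,0.007,0.007,0.007,0.007,0.007,0.007,0.007])

```text
time_s: 13.1
tool_pos: [575.3, 48.0, 118.9]
eef_rot: [1.0, 0.008, 0.0, -0.0]
wrist_force: [0.2, -1.8, 5.2]
opening: 43.2
gripper_force: 50.0
```

```bash
python3 st.py
```

```text
t 13.1 pos [575.27  47.99 118.85] yaw 0.0153 F [ 0.2  -1.78  5.2 ] M [-0.09   0.082  0.242] open 43.16 grip 50.0
```

jog_arm([
  [0,0,0],
  [0,0,0],
  [0,0,0],
  [0,0,0],
  [0,0,0],
  [0,0,0],
  [0,0,0],
  [0,0,0],
  [0,0,0],
  [0,0,0],
], claw=[0,0,0,0,0,0,0,0,0,0], turn=[0.007,0.007,0.007,0.007,0.007,0.007,0.007,0.007,0.007,0.007])

```text
time_s: 14.1
tool_pos: [575.3, 48.0, 118.9]
eef_rot: [1.0, -0.027, 0.0, -0.0]
wrist_force: [-0.6, -0.4, 5.7]
opening: 43.1
gripper_force: 50.0
```

```bash
python3 st.py
```

```text
t 14.1 pos [575.28  47.99 118.85] yaw -0.0547 F [-0.63 -0.41  5.74] M [-0.069 -0.018  0.188] open 43.11 grip 50.0
```

jog_arm([
  [0,0,0],
  [0,0,0],
  [0,0,0],
  [0,0,0],
  [0,0,0],
  [0,0,0],
  [0,0,0],
  [0,0,0],
  [0,0,0],
  [0,0,0],
], claw=[0,0,0,0,0,0,0,0,0,0], turn=[0.005,0.005,0.005,0.005,0.005,0.005,0.005,0.005,0.005,0.005])

```text
time_s: 15.1
tool_pos: [575.3, 48.0, 118.9]
eef_rot: [0.999, -0.052, 0.0, -0.0]
wrist_force: [-0.7, -0.5, 5.3]
opening: 43.2
gripper_force: 50.0
```

```bash
python3 st.py
```

```text
t 15.1 pos [575.28  48.01 118.89] yaw -0.1046 F [-0.72 -0.5   5.33] M [-0.027  0.057  0.241] open 43.17 grip 50.0
```

jog_arm([
  [0,0,0],
  [0,0,0],
  [0,0,0],
  [0,0,0],
  [0,0,0],
  [0,0,0],
  [0,0,0],
  [0,0,0],
  [0,0,0],
  [0,0,0],
], claw=[0,0,0,0,0,0,0,0,0,0], turn=[0.006,0.006,0.006,0.006,0.006,0.006,0.006,0.006,0.006,0.006])

```text
time_s: 16.1
tool_pos: [575.3, 48.0, 118.9]
eef_rot: [0.997, -0.082, 0.0, -0.0]
wrist_force: [-0.4, -0.1, 5.1]
opening: 43.3
gripper_force: 50.0
```

```bash
python3 st.py
```

```text
t 16.1 pos [575.29  48.01 118.89] yaw -0.1646 F [-0.38 -0.11  5.13] M [-0.067  0.019  0.192] open 43.29 grip 50.0
```

jog_arm([
  [0,0,0],
  [0,0,0],
  [0,0,0],
  [0,0,0],
  [0,0,0],
  [0,0,0],
  [0,0,0],
  [0,0,0],
  [0,0,0],
  [0,0,0],
], claw=[0,0,0,0,0,0,0,0,0,0], turn=[0.006,0.006,0.006,0.006,0.006,0.006,0.006,0.006,0.006,0.006])

```text
time_s: 17.1
tool_pos: [575.3, 48.0, 118.9]
eef_rot: [0.994, -0.112, 0.0, -0.0]
wrist_force: [0.1, -1.4, 6.1]
opening: 43.3
gripper_force: 50.0
```

```bash
python3 st.py
```

```text
t 17.1 pos [575.3   48.04 118.89] yaw -0.2247 F [ 0.1  -1.36  6.13] M [0.003 0.011 0.065] open 43.32 grip 50.0
```

jog_arm([
  [0,0,0],
  [0,0,0],
  [0,0,0],
  [0,0,0],
  [0,0,0],
  [0,0,0],
  [0,0,0],
  [0,0,0],
  [0,0,0],
  [0,0,0],
], claw=[0,0,0,0,0,0,0,0,0,0], turn=[0.004,0.004,0.004,0.004,0.004,0.004,0.004,0.004,0.004,0.004])

```text
time_s: 18.1
tool_pos: [575.3, 48.0, 118.9]
eef_rot: [0.991, -0.132, 0.0, -0.0]
wrist_force: [-0.3, 0.1, 5.1]
opening: 43.5
gripper_force: 50.0
```

```bash
python3 st.py
```

```text
t 18.1 pos [575.28  48.02 118.86] yaw -0.2647 F [-0.26  0.07  5.05] M [-0.007  0.018  0.024] open 43.46 grip 50.0
```

jog_arm([
  [0,0,0],
  [0,0,0],
  [0,0,0],
  [0,0,0],
  [0,0,0],
  [0,0,0],
  [0,0,0],
  [0,0,0],
  [0,0,0],
  [0,0,0],
], claw=[0,0,0,0,0,0,0,0,0,0], turn=[0.003,0.003,0.003,0.003,0.003,0.003,0.003,0.003,0.003,0.003])

```text
time_s: 19.1
tool_pos: [575.3, 48.0, 118.9]
eef_rot: [0.989, -0.147, 0.0, -0.0]
wrist_force: [0.3, -0.3, 5.1]
opening: 43.3
gripper_force: 50.0
```

```bash
python3 st.py
```

```text
t 19.1 pos [575.29  48.03 118.87] yaw -0.2947 F [ 0.34 -0.3   5.07] M [ 0.021  0.039 -0.038] open 43.27 grip 50.0
```

jog_arm([
  [0,0,0],
  [0,0,0],
  [0,0,0],
  [0,0,0],
  [0,0,0],
  [0,0,0],
  [0,0,0],
  [0,0,0],
  [0,0,0],
  [0,0,0],
], claw=[0,0,0,0,0,0,0,0,0,0], turn=[0.002,0.002,0.002,0.002,0.002,0.002,0.002,0.002,0.002,0.002])

```text
time_s: 20.1
tool_pos: [575.3, 48.1, 118.9]
eef_rot: [0.988, -0.157, 0.0, -0.0]
wrist_force: [0.1, -0.1, 5.2]
opening: 43.4
gripper_force: 50.0
```

```bash
python3 st.py
```

```text
t 20.1 pos [575.29  48.06 118.87] yaw -0.3145 F [ 0.11 -0.08  5.25] M [0.044 0.04  0.137] open 43.44 grip 50.0
```

jog_arm([
  [0,0,0],
  [0,0,0],
  [0,0,0],
  [0,0,0],
  [0,0,0],
  [0,0,0],
  [0,0,0],
  [0,0,0],
  [0,0,0],
  [0,0,0],
], claw=[0,0,0,0,0,0,0,0,0,0], turn=[0.002,0.002,0.002,0.002,0.002,0.002,0.002,0.002,0.002,0.002])

```text
time_s: 21.1
tool_pos: [575.2, 48.0, 118.8]
eef_rot: [0.986, -0.166, 0.0, -0.0]
wrist_force: [0.0, 0.0, 4.7]
opening: 43.3
gripper_force: 50.0
```

```bash
python3 st.py
```

```text
t 21.1 pos [575.23  48.04 118.81] yaw -0.3343 F [0.05 0.01 4.71] M [-0.043  0.123  0.484] open 43.32 grip 50.0
```

jog_arm([
  [0,0,0],
  [0,0,0],
  [0,0,0],
  [0,0,0],
  [0,0,0],
  [0,0,0],
  [0,0,-5],
  [0,0,-15],
  [0,0,-20],
  [0,0,-20],
], claw=[0,0,0,0.8,0.8,0.8,0.8,0.8,0.8,0.8], turn=[-0.011,-0.011,0,0,0,0,0,0,0,0])

```text
time_s: 22.1
tool_pos: [575.3, 47.9, 180.6]
eef_rot: [0.988, -0.155, 0.0, -0.0]
wrist_force: [0.3, 0.0, -0.8]
opening: 74.4
gripper_force: 0.0
```

jog_arm([
  [23.6,23.1,0],
  [23.6,23.1,0],
  [23.5,23.1,0],
  [0,0,0],
  [0,0,0],
  [0,0,0],
  [0,0,0],
  [0,0,10],
  [0,0,15],
  [0,0,15],
], claw=[0,0,0,0,0,0,0,0,0,0], turn=[0,0,0,0,0,0,0,0,0,0])

```text
time_s: 23.1
tool_pos: [620.9, -39.4, 136.9]
eef_rot: [0.988, -0.155, -0.0, 0.0]
wrist_force: [0.1, 0.1, -0.7]
opening: 1.4
gripper_force: 0.0
```

```bash
python3 st.py
```

```text
t 23.1 pos [620.85 -39.41 136.91] yaw -0.3119 F [ 0.07  0.08 -0.74] M [ 0.06  -0.019 -0.006] open 1.41 grip 0.0
```

jog_arm([
  [0,0,2],
  [0,0,2],
  [0,0,2],
  [0,0,2],
  [0,0,2],
  [0,0,2],
  [0,0,1.5],
  [0,0,1.5],
  [0,0,1],
  [0,0,0],
], claw=[0,0,0,0,0,0,0,0,0,0], turn=[0,0,0,0,0,0,0,0,0,0])

```text
time_s: 24.1
tool_pos: [621.2, -39.8, 122.5]
eef_rot: [0.988, -0.156, 0.0, -0.0]
wrist_force: [0.5, 0.4, 0.9]
opening: 0.7
gripper_force: 0.4
```

```bash
python3 st.py
```

```text
t 24.1 pos [621.24 -39.75 122.53] yaw -0.3123 F [0.45 0.36 0.87] M [ 0.014 -0.119 -0.007] open 0.69 grip 0.4
```

jog_arm([
  [0,0,0.5],
  [0,0,0.5],
  [0,0,0.5],
  [0,0,0.5],
  [0,0,0.5],
  [0,0,0.5],
  [0,0,0.5],
  [0,0,0.5],
  [0,0,0.5],
  [0,0,0.5],
], claw=[0,0,0,0,0,0,0,0,0,0], turn=[0,0,0,0,0,0,0,0,0,0])

```text
time_s: 25.1
tool_pos: [621.2, -39.7, 117.6]
eef_rot: [0.988, -0.155, 0.0, 0.0]
wrist_force: [0.4, -0.0, 2.9]
opening: 0.6
gripper_force: 1.1
```

```bash
python3 st.py
python3 - <<'E'
from plant import viewer
import cv2
d=viewer.read_camera("side")["frame"][:,:,::-1]; cv2.imwrite("pics/s2.png",cv2.resize(d[190:330,210:370],None,fx=4,fy=4,interpolation=cv2.INTER_CUBIC))
E
```

```text
t 25.1 pos [621.22 -39.75 117.62] yaw -0.3122 F [ 0.38 -0.03  2.93] M [ 0.005 -0.109 -0.   ] open 0.6 grip 1.1
```

View pics/s2.png

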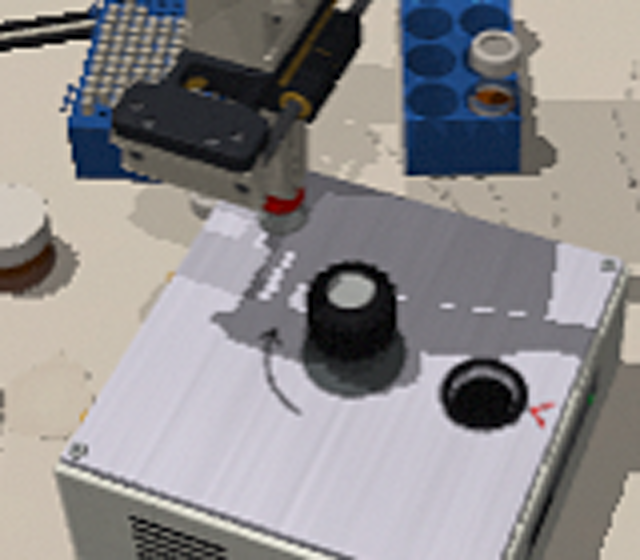

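The fingers sit on the red button (crop (285,203)), which is nearly down; a little more.

jog_arm([
  [0,0,0.3],
  [0,0,0.3],
  [0,0,0.2],
  [0,0,0.2],
  [0,0,0.1],
  [0,0,0],
  [0,0,0],
  [0,0,0],
  [0,0,0],
  [0,0,0],
], claw=[0,0,0,0,0,0,0,0,0,0], turn=[0,0,0,0,0,0,0,0,0,0])

```text
time_s: 26.15
tool_pos: [621.3, -39.7, 117.2]
eef_rot: [0.988, -0.155, 0.0, -0.0]
wrist_force: [-2.6, 0.1, 8.4]
opening: 0.5
gripper_force: 3.9
```

```bash
python3 st.py
```

```text
t 26.15 pos [621.28 -39.73 117.19] yaw -0.3122 F [-2.57  0.06  8.44] M [ 0.003  0.353 -0.009] open 0.47 grip 3.9
```

jog_arm([
  [0,0,-25],
  [0,0,-45],
  [-10.9,34,0],
  [-10.9,34,0],
  [-10.9,34,0],
  [-10.9,34,0],
  [-10.9,34,0],
  [0,0,30],
  [0,0,30],
  [0,0,15],
], claw=[0,0,0.65,0.65,0.65,0.65,0.65,0.65,0.65,0.65], turn=[0,0,0,0,0,0,0,0,0,0], newtons=15)

```text
time_s: 27.15
tool_pos: [516.0, -184.6, 108.9]
eef_rot: [0.988, -0.156, -0.001, -0.0]
wrist_force: [-0.1, 0.1, 0.3]
opening: 58.4
gripper_force: 0.0
```

```bash
python3 st.py
python3 - <<'E'
from plant import viewer
import cv2,numpy as np
T=viewer.read_camera("top")["frame"][:,:,::-1];S=viewer.read_camera("side")["frame"][:,:,::-1]
cv2.imwrite("pics/T3.png",T);cv2.imwrite("pics/S3.png",S)
r=lambda a:cv2.resize(a,(400,400),interpolation=cv2.INTER_CUBIC)
cv2.imwrite("pics/m3.png",np.hstack([r(T[160:260,290:390]),r(S[130:230,290:390])]))
E
```

```text
t 27.15 pos [ 515.96 -184.57  108.89] yaw -0.3127 F [-0.08  0.07  0.28] M [ 0.083  0.065 -0.038] open 58.42 grip 0.0
```

View pics/m3.png

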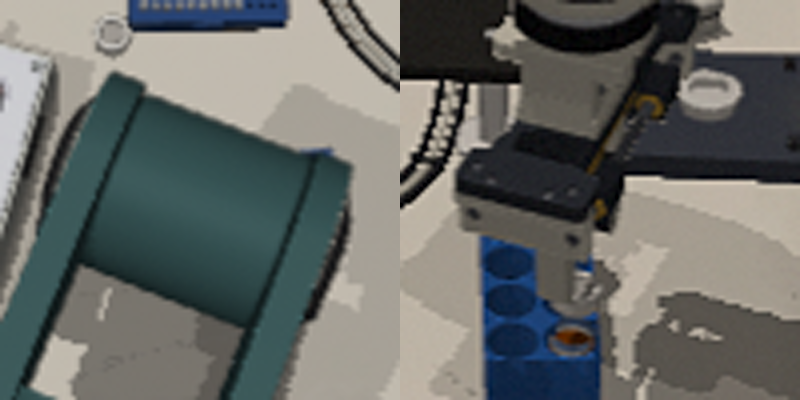

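jog_arm([
  [1,0,15],
  [0,0,15],
  [0,0,12],
  [0,0,7],
  [0,0,0],
  [0,0,0],
  [0,0,0],
  [0,0,0],
  [0,0,0],
  [0,0,0],
], claw=[0.65,0.65,0.65,0.65,0.65,0.3,0.3,0.25,0,0], turn=[0,0,0,0,0,0,0,0,0,0], newtons=15)

```text
time_s: 28.25
tool_pos: [518.2, -185.1, 62.8]
eef_rot: [0.988, -0.155, 0.0, 0.0]
wrist_force: [-0.4, -0.8, 1.6]
opening: 27.9
gripper_force: 15.0
```

```bash
python3 st.py
```

```text
t 28.25 pos [ 518.17 -185.14   62.81] yaw -0.3122 F [-0.35 -0.8   1.61] M [-0.032  0.035  0.031] open 27.92 grip 15.0
```

jog_arm([
  [0,0,-10],
  [0,0,-30],
  [0,0,-35],
  [0,0,-35],
  [-14.2,-39.7,0],
  [-14.2,-39.7,0],
  [-14.2,-39.7,0],
  [-14.2,-39.7,0],
  [-14.2,-39.7,0],
  [-14.5,-39.7,0],
], claw=[0,0,0,0,0,0,0,0,0,0], turn=[0,0,0,0,0,0,0,0,0,0])

```text
time_s: 29.25
tool_pos: [509.6, 69.5, 173.5]
eef_rot: [0.988, -0.156, 0.0, -0.0]
wrist_force: [-0.1, 0.8, -0.3]
opening: 28.1
gripper_force: 15.0
```

jog_arm([
  [0,0,2],
  [0,0,2],
  [0,0,2],
  [0,0,2],
  [0,0,2],
  [0,0,0],
  [0,0,0],
  [0,0,0],
  [0,0,0],
  [0,0,0],
], claw=[0,0,0,0,0,0,0,0,0,0], turn=[0,0,0,0,0,0,0,0,0,0])

```text
time_s: 30.25
tool_pos: [509.9, 67.9, 162.6]
eef_rot: [0.988, -0.155, 0.0, -0.0]
wrist_force: [-0.2, -0.2, 0.5]
opening: 28.2
gripper_force: 15.0
```

```bash
python3 st.py
python3 - <<'E'
from plant import viewer
import cv2,numpy as np
T=viewer.read_camera("top")["frame"][:,:,::-1];S=viewer.read_camera("side")["frame"][:,:,::-1]
cv2.imwrite("pics/T4.png",T);cv2.imwrite("pics/S4.png",S)
cv2.imwrite("pics/m4.png",np.hstack([cv2.resize(T[170:250,210:290],(240,240)),cv2.resize(S[200:320,270:380],(550,600),interpolation=cv2.INTER_CUBIC)[:240*0+600] if 0 else cv2.resize(S[220:300,290:370],(240,240),interpolation=cv2.INTER_CUBIC)]) if 0 else cv2.resize(S[215:315,280:400],(720,600),interpolation=cv2.INTER_CUBIC))
E
```

```text
t 30.25 pos [509.9   67.88 162.61] yaw -0.3122 F [-0.19 -0.22  0.48] M [0.033 0.032 0.009] open 28.18 grip 15.0
```

View pics/m4.png

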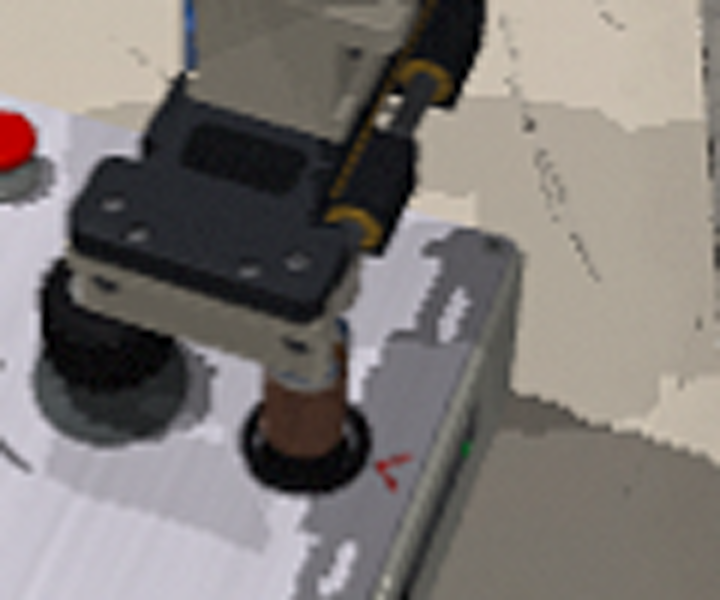

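The brown body hangs over the port (body x 262–345, bottom ≈462 in the crop; port centred ≈(307,438)). I'll measure its foot.

Run:
```python
from h import *
S=cv2.imread("pics/S4.png")
brn=lambda h:(h[...,0]<16)&(h[...,1]>70)&(h[...,2]>45)
_,_,cs,f=blob(S,(318,270,345,296),brn); p=cs[:,0,:]
for y in sorted(set(p[:,1]))[::4]:
    q=p[p[:,1]==y][:,0]; print(round(f(y,270),1),round(f(q.min(),318),1),round(f(q.max(),318),1))
b=p[p[:,1]>=p[:,1].max()-1]; print("bottom",f(b[:,0].mean(),318),f(p[:,1].max(),270))
for nm,X in (("foot pred",(509.9,67.9,106.8)),("body h55",(509.9,67.9,156))):
    print(nm,proj("side",np.array(X)+np.array([-.2,1.7,0])))
a=np.linspace(0,6.28,60);P=np.array([proj("side",(509.7+13.5*np.cos(t),69.6+13.5*np.sin(t),106.8)) for t in a]);print("pred ellipse",P.min(0),P.max(0))
```

```text
273.6 337.1 337.1
274.6 336.9 337.1
275.6 336.9 336.9
276.6 337.1 337.1
277.6 335.9 336.9
278.6 324.1 336.9
279.6 323.9 336.9
280.6 324.1 336.9
281.6 323.6 336.9
282.6 323.9 336.6
283.6 323.1 336.6
284.6 322.6 336.6
285.6 323.1 336.4
286.6 323.9 336.4
287.6 323.9 335.9
288.6 325.1 334.9
289.6 326.6 333.9
bottom 330.375 290.375
foot pred [330.70191499 284.74900033]
body h55 [331.15497405 268.63688637]
pred ellipse [323.65168387 279.09914699] [337.76004678 290.50654093]
```

jog_arm([
  [-0.5,0.1,2],
  [0,0,2],
  [0,0,2],
  [0,0,2],
  [0,0,2],
  [0,0,2],
  [0,0,2],
  [0,0,2],
  [0,0,2],
  [0,0,2],
], claw=[0,0,0,0,0,0,0,0,0,0], turn=[0,0,0,0,0,0,0,0,0,0])

```text
time_s: 31.35
tool_pos: [509.4, 67.9, 142.4]
eef_rot: [0.988, -0.155, -0.0, -0.0]
wrist_force: [-0.8, 0.1, -0.6]
opening: 27.8
gripper_force: 15.0
```

```bash
python3 st.py
```

```text
t 31.35 pos [509.37  67.93 142.38] yaw -0.3122 F [-0.81  0.12 -0.61] M [ 0.082  0.002 -0.021] open 27.76 grip 15.0
```

Foot is ~8 mm inside the port with no contact force. Continue.

jog_arm([
  [0,0,2.5],
  [0,0,2.5],
  [0,0,2.5],
  [0,0,2.5],
  [0,0,2.5],
  [0,0,2.5],
  [0,0,2.5],
  [0,0,2.5],
  [0,0,2.5],
  [0,0,2.5],
], claw=[0,0,0,0,0,0,0,0,0,0], turn=[0,0,0,0,0,0,0,0,0,0])

```text
time_s: 32.35
tool_pos: [509.4, 67.9, 117.3]
eef_rot: [0.988, -0.155, -0.0, 0.0]
wrist_force: [-1.0, -2.6, 0.9]
opening: 28.1
gripper_force: 15.0
```

```bash
python3 st.py
```

```text
t 32.35 pos [509.36  67.94 117.32] yaw -0.3122 F [-0.99 -2.61  0.87] M [-0.453  0.183 -0.022] open 28.05 grip 15.0
```

jog_arm([
  [0,0,0.8],
  [0,0,0.8],
  [0,0,0.8],
  [0,0,0.8],
  [0,0,0.8],
  [0,0,0.5],
  [0,0,0.5],
  [0,0,0.5],
  [0,0,0.4],
  [0,0,0.3],
], claw=[0,0,0,0,0,0,0,0,0,0], turn=[0,0,0,0,0,0,0,0,0,0])

```text
time_s: 33.35
tool_pos: [509.4, 67.9, 111.3]
eef_rot: [0.988, -0.155, 0.0, -0.0]
wrist_force: [-0.3, -1.6, 0.5]
opening: 28.0
gripper_force: 15.0
```

```bash
python3 st.py
```

```text
t 33.35 pos [509.38  67.93 111.34] yaw -0.3122 F [-0.28 -1.57  0.51] M [-0.434  0.205 -0.021] open 28.03 grip 15.0
```

jog_arm([
  [0,0,0.2],
  [0,0,0.2],
  [0,0,0.2],
  [0,0,0.2],
  [0,0,0.1],
  [0,0,0.1],
  [0,0,0],
  [0,0,0],
  [0,0,0],
  [0,0,0],
], claw=[0,0,0,0,0,0,0,0,0,0], turn=[0,0,0,0,0,0,0,0,0,0])

```text
time_s: 34.35
tool_pos: [509.4, 67.9, 110.4]
eef_rot: [0.988, -0.155, 0.0, -0.0]
wrist_force: [-0.3, -2.8, 3.4]
opening: 28.1
gripper_force: 15.0
```

```bash
python3 st.py
```

```text
t 34.35 pos [509.42  67.93 110.45] yaw -0.3122 F [-0.31 -2.79  3.41] M [-0.458  0.191 -0.028] open 28.09 grip 15.0
```

jog_arm([
  [0,0,0],
  [0,0,0],
  [0,0,0],
  [0,0,0],
  [0,0,0],
  [0,0,-5],
  [0,0,-15],
  [0,0,-25],
  [0,0,-35],
  [0,0,-40],
], claw=[0.35,0.4,0.5,0.6,0.6,0.6,0.6,0.6,0.6,0.6], turn=[0,0,0,0,0,0,0,0,0,0])

```text
time_s: 35.35
tool_pos: [508.9, 67.9, 232.3]
eef_rot: [0.988, -0.155, -0.0, 0.0]
wrist_force: [0.4, -0.6, 0.8]
opening: 55.6
gripper_force: 0.0
```

jog_arm([
  [0,40,0],
  [0,40,0],
  [0,40,0],
  [0,40,0],
  [0,40,0],
  [0,0,0],
  [0,0,0],
  [0,0,0],
  [0,0,0],
  [0,0,0],
], claw=[0.6,0.6,0.6,0.6,0.6,0.6,0.6,0.6,0.6,0.6], turn=[0,0,0,0,0,0,0,0,0,0])

```text
time_s: 36.35
tool_pos: [448.2, -121.6, 230.4]
eef_rot: [0.988, -0.155, -0.0, -0.0]
wrist_force: [0.0, 0.2, -0.0]
opening: 55.6
gripper_force: 0.0
```

```bash
python3 st.py
python3 - <<'E'
from plant import viewer
import cv2,numpy as np
T=viewer.read_camera("top")["frame"][:,:,::-1];S=viewer.read_camera("side")["frame"][:,:,::-1]
r=lambda a:cv2.resize(a,(400,400),interpolation=cv2.INTER_CUBIC)
cv2.imwrite("pics/m5.png",np.hstack([r(T[160:250,210:300]),r(S[220:320,260:360])]))
E
```

```text
t 36.35 pos [ 448.2  -121.58  230.43] yaw -0.3107 F [ 0.02  0.17 -0.03] M [ 0.095  0.02  -0.004] open 55.61 grip 0.0
```

View pics/m5.png

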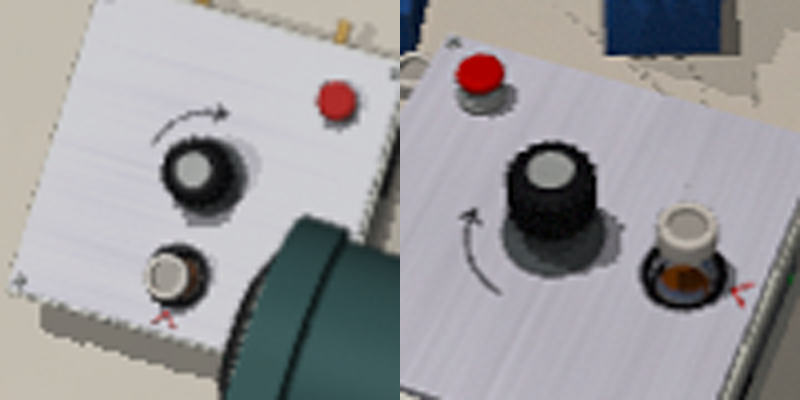

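The pin is down (button low on its collar) and the vial stands in the port (cap top ≈(247.5,221.6) top, (331.4,275) side). I'll check the tilt, then hand in.

Run:
```python
from h import *
from plant import robot
a=onplane("top",(210+168/4.444-.4,160+275/4.444-.4),136)+[1.6,1,0]; b=onplane("side",(260+287/4-.4,220+221/4-.4),136)+[.2,-1.7,0]
print(a,b,"port 509.9 67.8")
if max(np.hypot(*(p[:2]-[509.9,67.8])) for p in (a,b))<7: print(robot.hand_in())
```

```text
[509.38221105  65.16640726 136.        ] [509.24932719  66.69788489 136.        ] port 509.9 67.8
the job is handed in; nothing more can be done
None
```

The carousel is in its home notch and the red lock pin is fully home. The amber vial stands upright in the pocket under the load port, the blue vial was left alone, and the job was handed in at about 36 s. I have not seen the verdict.

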